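Bed a hex nut in the jig's loose pocket and lock it with the keeper

ROBOT

A 6-joint arm with a two-finger parallel gripper is mounted at the origin on a cart in front of the work surface, level with it; the furniture and walls round the work are solid. World frame = base frame: x ahead of the robot, y to its left, z up, the work surface at z = 0. Lengths are in mm, angles in rad, forces in N, time in s.
With the tool pointing down it reaches from about 225 to 875 mm from the base axis. Payload 3.4 kg.
Tool frame: the origin (TCP) lies on the centre line of the jaws, within the pads' length; the fingertips stand 11 mm ahead of it and the grasp point (between the pads) lies 8 mm behind it; z points along the fingers, y is the line along which they close (so a half turn about z gives the same grasp; the last joint's range is limited). The gripper opens to 85 mm and grips with 20 to 120 N. Pads are 22 mm wide; open, the fingers measure 114 mm over their backs; the gripper's body (76 mm by 85 mm) begins 54 mm behind the grasp point. The pads swing forward as they close: fully open they stand 13 mm farther back than shut.
Start: joints at [-1.407, 0.276, 1.505, -0, 1.361, -0.121], TCP at [161.553, -551.871, 242.328] pointing down, gripper open.
Joint ranges: [-2.89, 2.89], [-0.75, 2.08], [0.22, 2.7], [-1.18, 4.32], [0.11, 2.71], [-2.7, 2.7]. Speed limits (rad/s): [2.57, 2.57, 3.14, 3.14, 3.14, 3.14].

INTERFACE

Orientations are given as a rotation vector (axis times angle).
In Python, from workcell import ctrl gives the robot as it stands.
- The arm moves only by the tool play_rows, never from a script. Its argument "plan" is text: rows parted by semicolons, each of 7 numbers parted by spaces: the shift along the tool's x, y, z each as a share of 25 mm, from -1 to 1, then the turn, a rotation vector about the tool's x, y, z each as a share of 0.08 rad, from -1 to 1, then the gripper command: -1 is shut, 1 is fully open, values between are in proportion. In form: dx dy dz rx ry rz fingers; .... A call has 1 to 12 rows; each row shifts and turns the commanded pose from where the row before left it, along the tool's axes as they then stand; what a row does not reach is not made up. A row lasts 1/12 s, in which the tool goes at most 41.7 mm and 7.16 degrees, less where a joint would pass 70% of its speed; a pose out of reach is approached as far as the arm can. A call with a number of a shift or a turn outside -1 to 1 is refused whole. A call with a gripper value outside its range is refused whole. The fingers move at their own pace and stop on an object; the grip force is fixed at half the most. Time passes only in rows, so rows that do not move let the fingers close. It gives the time, the measured TCP pose, the force, the opening and the grip force at its end, in the units of the state.
- ctrl.sense(): the state, without advancing time (a new reading comes with each control period).
- ctrl.get_image(name): name is "side" or "top"; returns the picture (420x560x3 uint8, red, green, blue); there is no depth.
- ctrl.camera_model(name): a dict with "fx", "fy", "cx", "cy" (pixels), "xyz" and "attitude" of the camera in the world. Camera axes: x right, y up, looking along -z (the intrinsics and any distortion apply to the point x, -y, -z); pixel columns grow to the right and rows downward; lengths in mm; the calibration is good to about 2 mm. A picture is of the moment at which its call begins. camera_model takes no time and is no camera call.
- ctrl.sign_off(): hands the job in; it is judged then, once.
The state is a dict: "t": time; "joint_pos": joint angles; "qd": joint speeds; "joint_efforts": joint torques, N m; "tcp_pos": TCP position; "tcp_rot": TCP orientation; "ft_force": force on the tool from outside, world axes, zero at the start; "ft_torque": the same for the moment, N m; "gripper_width": finger opening in mm; "gripper_force": force on a finger pad.
Only numpy, scipy, OpenCV 4.12 (cv2) and the standard library are available. Lean on these libraries where they do the work, as an engineer would, in place of code of your own. Each camera call takes 0.05 s, during which the arm holds its last target. There are 200 camera calls.

TASK

Take the big hex nut from the bench and lay it flat in the six-sided pocket of the nut jig, shuffling and turning it gently by feel until it drops fully home; never force it against the jig (about 30 N at the very most). Then slide the keeper bar by its red knob all the way to its stop so that it covers the seated nut. Leave the small nut and the spacer where they are.

Things in the scene. Friction and masses are not known exactly. Their poses are not given: they have to be found in the camera images.
- nut_centre (a point): Centre (half-way up) of the big brown rusty hex nut: 32 mm across flats, 37 across corners, 16 high, about 70 g, edges chamfered 3 mm at top and bottom. Lies flat on the bench, in one of three spots shared with the small nut and the spacer. z up; its x axis is square to a pair of flats (others every 60 degrees). Grip only its upper half so the fingers stay clear of the jig.
- jig_seat (a point): Nominal centre of the floor of the jig's six-sided pocket, 13 mm above the bench: z up, x along the short side of the jig's fixed plate (130 x 200 x 8 mm), y along the long side; keeper and blue guide lie towards -y. Pocket 33.8 mm across flats, 7 mm deep, one pair of flats square to x. A seated nut has its centre 8 mm above this point and stands 9 mm out of the pocket.
- jig_mouth (a point): Nominal centre of the pocket's mouth, 7 mm above jig_seat, in the flat top of a dark hexagonal steel nest (60 mm across flats). The nest is bolted tight and does not give, but through oversize slots: the true pocket lies up to 6 mm off this point along jig x and up to 6 mm along jig y, turned up to 0.15 rad either way. That is not measured: find it by feel or sight.
- guide_end (a point): Upper edge, middle, of the blue keeper guide's end that faces the pocket: 45 mm from jig_seat towards jig -y, 41 mm above the bench. The guide is 46 mm wide along x and runs 95 mm towards -y. Fingers that close along jig x pass it best when they set the nut.
- keeper (a joint): Slide of the flat steel keeper bar (28 mm wide, 6 mm thick, underside 18 mm above jig_seat) along jig +y, in m: near 0 drawn back (its end 48 mm from jig_seat), 0.058 at its stop, where it covers the nut by 10 mm beyond its centre. Slides with about 1.5 N of friction and stays where it is left.
- keeper_knob (a point): Centre of the keeper's upright red knob, 14 mm in diameter and 22 mm high, 54 mm above the bench (its underside 43 mm, just above the guide's lips, whose top is 41 mm); moves with the keeper, drawn back it stands about 114 mm from jig_seat towards jig -y. Can be gripped from above or pushed.
- small_nut: Small bright hex nut 20 x 19 x 9 mm, a bystander; origin at its underside.
- spacer: Brown turned steel spacer, 34 mm in diameter, 54 mm high, standing; a bystander; origin at its underside.

How it is judged (in metres and radians):
On the way:
1. the big nut lies fully home and flat in the pocket while the keeper is still drawn back (z of nut_centre in the frame of jig_seat below 0.0095 m and horizontal distance between nut_centre and jig_seat below 0.012 m and angle between nut_centre's own z axis and vertical below 0.06 rad and value of joint keeper below 0.02 m), for 0.3 s.
At the end, for the whole second after the job is handed in: The big nut lies home in the pocket: its centre less than 9.5 mm above jig_seat (8 mm when bottomed), within 12 mm of it sideways, tilted less than 0.06 rad; the keeper is past 0.052 m (stop 0.058) and at rest over the nut (z of nut_centre in the frame of jig_seat below 0.0095 m and horizontal distance between nut_centre and jig_seat below 0.012 m and angle between nut_centre's own z axis and vertical below 0.06 rad and value of joint keeper above 0.052 m and velocity of joint keeper below 0.01 m/s); the robot touches nothing.
It fails at once if the nut is forced against the jig with more than 30 N (contact force between big_nut and jig above 30 N).
It fails at once if a bystander (small nut, spacer) is moved by more than 20 mm (distance of any of small_nut, spacer from where it was at the start of the episode above 0.02 m).
It also fails if it takes over 72 s, if anything falls off the work surface, if the arm or the gripper's body presses on something with over 40 N, if the wrist force passes 120 N, or if a joint passes its speed limit or range.

## Working session

There is one attempt and no reset: what is moved stays moved. The work goes in short steps, Python scripts to look and compute and a tool call to move; the robot and the scene stay as the last step left them, time stands still between calls to the robot, and variables do not carry over. Pictures are saved under pics/ and viewed, at most 10 in all, crops included, and the job is handed in when it is done.

Besides the shell and the picture viewer there is one more tool, called after ">>>" by a JSON object that holds its "api" and its "payload". play_rows: Moves the arm, as the interface text tells. Its arguments: {"type":"object","properties":{"plan":{"type":"string"}},"required":["plan"]}

```bash
ls; mkdir -p pics; python3 - <<'E'
from workcell import ctrl
import cv2
for n in("side","top"):
    cv2.imwrite(f"pics/{n}0.png",ctrl.get_image(n)[:,:,::-1]); print(n,ctrl.camera_model(n))
s=ctrl.sense();print(s)
E
```

```text
pics
side {'fx': 390.3690900078214, 'fy': 390.3690900078214, 'cx': 288.9964071452633, 'cy': 207.29918422129185, 'xyz': array([314.23911825, 712.96821501, 588.06988484]), 'attitude': array([ 0.17160416, -1.32469658, -2.57372523])}
top {'fx': 521.4095174443677, 'fy': 521.4095174443677, 'cx': 270.93323664309855, 'cy': 207.70933603676747, 'xyz': array([ 148.86367989,  -98.05096796, 1199.99258287]), 'attitude': array([ 0.28532023, -0.21390388, -1.21868103])}
{'t': 0.1, 'joint_pos': array([-1.40700876e+00,  2.76581289e-01,  1.50602198e+00,  1.22209635e-05,
        1.36069216e+00, -1.20986741e-01]), 'qd': array([ 1.35976168e-03,  7.03287093e-06, -1.79174833e-03, -6.66289827e-04,
       -1.92290958e-04,  1.08414086e-03]), 'joint_efforts': array([ 1.77112452e-03, -4.17700660e+01, -2.46404260e+01, -2.14236111e-04,
        5.84075548e-03, -3.21942579e-06]), 'tcp_pos': array([ 161.47305459, -551.39131808,  241.49178685]), 'tcp_rot': array([-3.10811510e+00, -4.45566870e-01,  3.84479336e-05]), 'ft_force': array([-0.1658141 ,  0.66424532,  0.02600685]), 'ft_torque': array([0.03491405, 0.04048967, 0.04614652]), 'gripper_force': 0.0, 'gripper_width': 85.29056022668708}
```

View pics/top0.png

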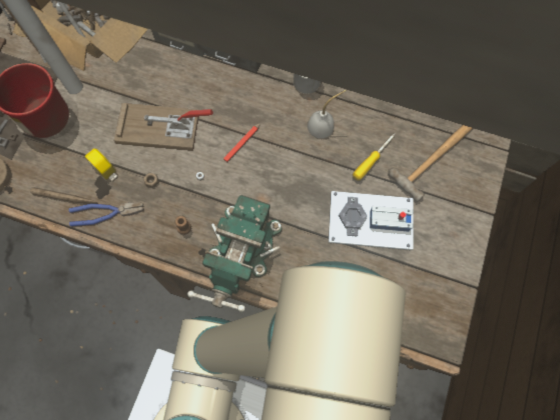

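View pics/side0.png

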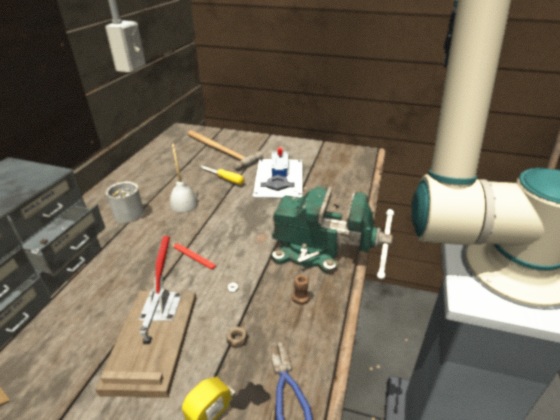

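The top view shows the jig plate at about (372,220) with its nest at (353,215) and the red knob at (403,216). The big nut is at (151,180), the small nut at (199,176) and the spacer at (182,224). A vise stands between the nut and the jig. In the side view the nut is at (236,337) and the jig at (279,177).

```bash
cat > h.py <<'E'
import numpy as np, cv2
from scipy.spatial.transform import Rotation as R
from workcell import ctrl
def ray(n,u,v):
    m=ctrl.camera_model(n); d=np.array([(u-m['cx'])/m['fx'],-(v-m['cy'])/m['fy'],-1.])
    return np.array(m['xyz']),R.from_rotvec(m['attitude']).apply(d)
def plane(n,u,v,z):
    o,d=ray(n,u,v); return o+d*(z-o[2])/d[2]
def proj(n,p):
    m=ctrl.camera_model(n); q=R.from_rotvec(m['attitude']).inv().apply(np.array(p)-m['xyz'])
    return m['cx']-m['fx']*q[0]/q[2], m['cy']+m['fy']*q[1]/q[2]
def crop(im,x,y,w,h,k):
    return cv2.resize(im[y:y+h,x:x+w],None,fx=k,fy=k,interpolation=cv2.INTER_CUBIC)
E
python3 - <<'E'
from h import *
t=np.mean([ctrl.get_image("top")[:,:,::-1].astype(float) for _ in range(4)],0).astype(np.uint8)
cv2.imwrite("pics/t1.png",t)
a=crop(t,322,184,100,72,8); b=crop(t,136,165,30,30,8)[:240]
cv2.imwrite("pics/jig.png",a); 
s=cv2.imread("pics/side0.png")
c=np.hstack([cv2.resize(b,(380,380)),cv2.resize(crop(s,216,317,40,40,8),(380,380))])
cv2.imwrite("pics/nut.png",c)
# white plate
hsv=cv2.cvtColor(t,cv2.COLOR_BGR2HSV)
m=((hsv[:,:,1]<40)&(hsv[:,:,2]>140)).astype(np.uint8); m[:, :322]=0; m[256:]=0;m[:184]=0
m=cv2.morphologyEx(m,cv2.MORPH_CLOSE,np.ones((3,3)))
cs,_=cv2.findContours(m,0,1); k=max(cs,key=cv2.contourArea)
bx=cv2.boxPoints(cv2.minAreaRect(k)); print(bx,[plane("top",*p,8)[:2].round(1) for p in bx])
r=((t[:,:,2]>130)&(t[:,:,1]<90)&(t[:,:,0]<90)); r[:,:380]=0;r[:200]=0;r[235:]=0
y,x=np.nonzero(r);y=y[x<425];x=x[x<425]; print('knob',x.mean(),y.mean(),len(x),plane("top",x.mean(),y.mean(),58))
E
```

```text
[[312.5132  243.02892]
 [322.6295  180.0833 ]
 [450.13956 200.576  ]
 [440.0233  263.5216 ]] [array([492.9, -92.9]), array([654.2, -67. ]), array([ 707.3, -376.7]), array([ 545.5, -389.6])]
knob 401.94117647058823 214.8235294117647 17 [ 611.93335785 -267.48360699   58.        ]
```

View pics/jig.png

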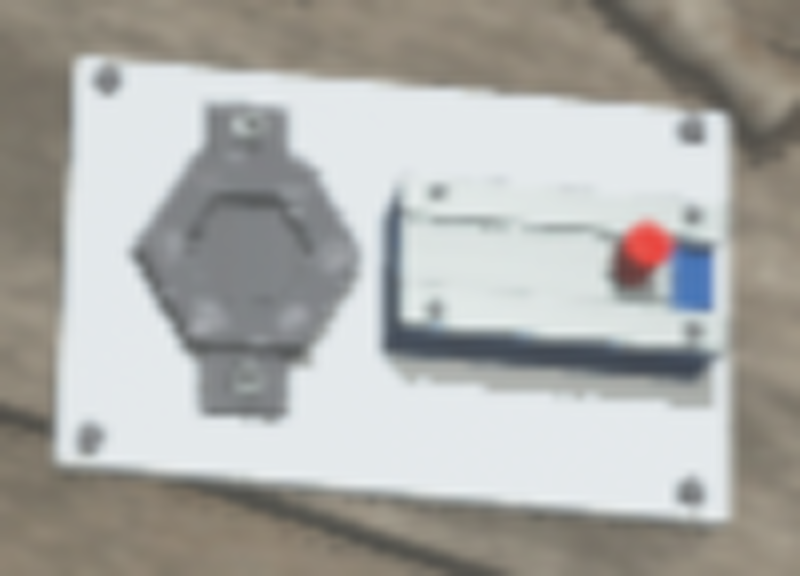

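View pics/nut.png

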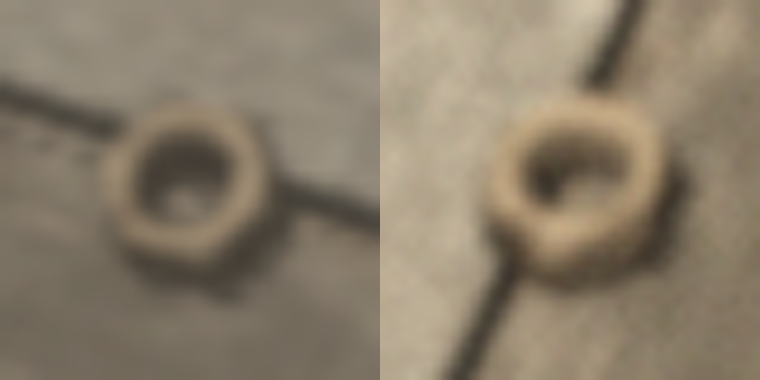

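The jig crop shows plate corners at crop pixels (75,57), (730,112), (732,520) and (57,465). The nest's corners are at (135,250) and (360,255), and the knob top is at (648,245). In the nut crop the top face centres at (186,182) in the left panel and (580,163) in the right. Its corners point up and down the image, so its flats face left and right.

```bash
python3 - <<'E'
from h import *
J=lambda x,y:((x+.5)/8-.5+322,(y+.5)/8-.5+184)
C=[plane("top",*J(*p),8)[:2] for p in[(75,57),(730,112),(732,520),(57,465)]]
print(np.round(C,1),[np.linalg.norm(C[i]-C[(i+1)%4]).round(1) for i in range(4)])
c=np.mean(C,0); y=(C[0]-C[1])+(C[3]-C[2]); x=(C[0]-C[3])+(C[1]-C[2])
ay=np.arctan2(y[1],y[0])-np.pi/2; ax=np.arctan2(x[1],x[0]); print('centre',c,'yaw',ay,ax)
a=(ay*200+ax*130)/330; X=np.array([np.cos(a),np.sin(a)]);Y=np.array([-X[1],X[0]])
def rel(p): d=p[:2]-c; return np.round([d@X,d@Y],1)
for n,p,z in [("nestL",(135,250),20),("nestR",(360,255),20),("nestTL",(205,155),20),("TR",(300,155),20),("knob",(648,245),65),("guide TL",(402,180),41),("guide BL",(390,320),41),("pocketL",(187,245),20),("pocketTL",(215,193),20),("pocketTR",(292,196),20)]:
    print(n,rel(plane("top",*J(*p),z)),plane("top",*J(*p),z)[:2].round(1))
# nest mask
t=cv2.imread("pics/t1.png"); g=cv2.cvtColor(t,cv2.COLOR_BGR2GRAY); 
u,v=150.2,178.9
print('nut top',plane("top",u,v,16),'side',plane("side",237,334.2,16))
for n,uv in(("small",(199.5,175.5)),):print(n,plane("top",*uv,9))
print('spacer',plane("top",182,220,54))
# nut contour polygon
k=crop(t,136,165,30,30,16); hsv=cv2.cvtColor(k,cv2.COLOR_BGR2HSV)
print(hsv[::48,::48,1]); print(hsv[::48,::48,2])
k=crop(t,322,184,100,72,8); print(cv2.cvtColor(k,cv2.COLOR_BGR2GRAY)[100:420:20,120:380:20])
E
```

```text
[[ 634.3  -94.7]
 [ 684.3 -288.7]
 [ 559.5 -321.1]
 [ 508.8 -128. ]] [np.float64(200.4), np.float64(128.9), np.float64(199.6), np.float64(129.8)]
centre [ 596.72194732 -208.11009371] yaw 0.2543511619857439 0.25663734562451507
nestL [ 0.1 80.8] [ 576.5 -129.9]
nestR [ 4.4 13.7] [ 597.5 -193.7]
nestTL [32.1 61. ] [ 612.4 -141. ]
TR [34.6 32.5] [ 622.  -167.9]
knob [ -1.1 -61. ] [ 611.1 -267.4]
guide TL [21.5  5.6] [ 616.1 -197.3]
guide BL [-22.2   8.2] [ 573.2 -205.8]
pocketL [ 3.1 65.4] [ 583.2 -144.1]
pocketTL [20.2 57.6] [ 601.8 -147.3]
pocketTR [21.3 34.5] [ 608.6 -169.3]
nut top [512.15533304 331.35881424  16.        ] side [509.82081643 329.54493972  16.        ]
small [563.3566574  223.18789752   9.        ]
spacer [431.20279351 207.45601286  54.        ]
[[44 42 41 41 47 44 46 44 47 45]
 [40 40 42 46 45 45 44 44 43 40]
 [43 43 44 44 42 44 44 44 43 41]
 [55 52 43 44 62 71 60 46 43 41]
 [55 51 51 66 66 55 65 56 43 40]
 [52 54 52 69 57 54 66 67 42 44]
 [51 53 55 64 71 65 71 56 58 61]
 [50 48 53 56 58 65 57 50 52 56]
 [51 53 53 51 53 54 53 52 51 51]
 [52 53 49 55 51 51 51 51 51 50]
[... 613 characters left out ...]
25 136 130 140 128 129 177 232 231 232]
 [231 231 232 167 136 134 129 129 131 131 187 232 232]
 [231 231 207 130 128 103  95  91 106 138 131 228 232]
 [231 226 139 130 115 128 130 129 121 122 130 171 232]
 [232 159 139 144 117 129 130 131 132 109 134 143 215]
 [232 113 134 136 131 129 130 131 132 130 142 159 190]
 [231 205 114 130 133 129 130 131 132 129 131 138 209]
 [231 231 135 129 145 133 130 121 130 135 132 168 232]
 [231 231 222 110 162 154 130 131 148 155 136 225 232]
 [232 232 232 164 115 120 118 144 127 127 191 232 232]
 [231 232 231 229 145 130 130 123 113 143 228 232 232]
 [231 232 232 232 170 131 136 146 138 231 232 232 232]
 [232 231 232 232 171 134 128 128 141 231 232 232 232]]
```

```bash
python3 - <<'E'
from h import *
from scipy.ndimage import map_coordinates
t=cv2.imread("pics/t1.png"); g=cv2.cvtColor(t,cv2.COLOR_BGR2GRAY).astype(float)
c=np.array([596.72,-208.11]);a=.2552;X=np.array([np.cos(a),np.sin(a)]);Y=np.array([-X[1],X[0]])
c0=np.array([2.2,47.]);
res=[]
for name,th,z in(("UL",60,20),("UR",-60,20),("LL",120,8),("LR",-120,8)):
    n0=np.deg2rad(th)+.065; n=np.array([np.cos(n0),np.sin(n0)]); s=np.array([-n[1],n[0]])
    P=[]
    for l in np.linspace(-11,11,23):
        q=np.arange(22,42,.25); pts=[c0+n*k+s*l for k in q]
        uv=np.array([proj("top",np.r_[c+p[0]*X+p[1]*Y,z]) for p in pts])
        f=map_coordinates(g,[uv[:,1],uv[:,0]],order=1)
        i=np.where(f<182)[0]; i=i[i<len(q)-1]
        if len(i): P.append(pts[i[-1]]+n*.25*(182-f[i[-1]])/(f[i[-1]+1]-f[i[-1]]+1e-9))
    P=np.array(P); vx,vy,x0,y0=cv2.fitLine(P.astype(np.float32),cv2.DIST_HUBER,0,.01,.01).ravel()
    ang=np.arctan2(-vx,vy); ang=(ang-np.deg2rad(th)+np.pi/2)%np.pi-np.pi/2
    d=np.median((P-c0)@n); print(name,len(P),'yaw',ang.round(3),'dist',d.round(2),'std',((P-c0)@n).std().round(2)); res.append((n,d))
A=np.array([r[0] for r in res]);A=np.c_[A,np.ones(4)];print('dc,apothem',np.linalg.lstsq(A,[r[1] for r in res],rcond=None)[0])
J=lambda x,y:(136+x/12.67-.5,165+y/12.67-.5)
q=lambda x,y:plane("top",*J(x,y),16)[:2]
for p1,p2 in(((185,100),(200,262)),((107,150),(113,215)),((203,262),(268,208)),((110,215),(200,262))):
    d=q(*p2)-q(*p1);print(np.rad2deg(np.arctan2(d[1],d[0])),np.linalg.norm(d))
s=ctrl.sense();print(R.from_rotvec(s['tcp_rot']).as_matrix().round(3))
print('seat nominal',c+52.5*Y)
E
```

```text
UL 23 yaw 0.01 dist 29.66 std 0.39Traceback (most recent call last):
  File "<stdin>", line 12, in <module>
  File "h.py", line 10, in proj
    m=ctrl.camera_model(n); q=R.from_rotvec(m['attitude']).inv().apply(np.array(p)-m['xyz'])
ValueError: time passes only in moves, steps and waits
```

```bash
sed -i 's/^def ray/from functools import lru_cache\n@lru_cache\ndef cm(n): return ctrl.camera_model(n)\ndef ray/; s/m=ctrl.camera_model(n)/m=cm(n)/' h.py
cat > m.py <<'E'
from h import *
from scipy.ndimage import map_coordinates
t=cv2.imread("pics/t1.png"); g=cv2.cvtColor(t,cv2.COLOR_BGR2GRAY).astype(float)
c=np.array([596.72,-208.11]);a=.2552;X=np.array([np.cos(a),np.sin(a)]);Y=np.array([-X[1],X[0]])
c0=np.array([2.2,47.]);
res=[]
for name,th,z in(("UL",60,20),("UR",-60,20),("LL",120,8),("LR",-120,8)):
    n0=np.deg2rad(th)+.065; n=np.array([np.cos(n0),np.sin(n0)]); s=np.array([-n[1],n[0]])
    P=[]
    for l in np.linspace(-11,11,23):
        q=np.arange(22,42,.25); pts=[c0+n*k+s*l for k in q]
        uv=np.array([proj("top",np.r_[c+p[0]*X+p[1]*Y,z]) for p in pts])
        f=map_coordinates(g,[uv[:,1],uv[:,0]],order=1)
        i=np.where(f<182)[0]; i=i[i<len(q)-1]
        if len(i): P.append(pts[i[-1]]+n*.25*(182-f[i[-1]])/(f[i[-1]+1]-f[i[-1]]+1e-9))
    P=np.array(P); vx,vy,x0,y0=cv2.fitLine(P.astype(np.float32),cv2.DIST_HUBER,0,.01,.01).ravel()
    ang=np.arctan2(-vx,vy); ang=(ang-np.deg2rad(th)+np.pi/2)%np.pi-np.pi/2
    d=np.median((P-c0)@n); print(name,len(P),'yaw',ang.round(3),'dist',d.round(2),'std',((P-c0)@n).std().round(2)); res.append((n,d))
A=np.array([r[0] for r in res]);A=np.c_[A,np.ones(4)];print('dc,apothem',np.linalg.lstsq(A,[r[1] for r in res],rcond=None)[0])
J=lambda x,y:(136+x/12.67-.5,165+y/12.67-.5)
q=lambda x,y:plane("top",*J(x,y),16)[:2]
for p1,p2 in(((185,100),(200,262)),((107,150),(113,215)),((203,262),(268,208)),((110,215),(200,262))):
    d=q(*p2)-q(*p1);print(np.rad2deg(np.arctan2(d[1],d[0])),np.linalg.norm(d))
s=ctrl.sense();print(R.from_rotvec(s['tcp_rot']).as_matrix().round(3))
print('seat nominal',c+52.5*Y)
E
python3 m.py
```

```text
UL 23 yaw 0.01 dist 29.66 std 0.39
UR 23 yaw 0.029 dist 30.5 std 2.87
LL 23 yaw 0.028 dist 29.13 std 0.28
LR 23 yaw 0.033 dist 30.94 std 2.08
dc,apothem [ 0.09410917 -0.76278314 30.05767665]
-151.44942315815413 34.17529463249819
-151.2362711096283 13.716330482700831
-26.68877766811241 16.192592226904043
-98.80366136194053 20.461295964947748
[[ 0.96   0.281 -0.   ]
 [ 0.281 -0.96   0.001]
 [ 0.    -0.001 -1.   ]]
seat nominal [ 583.46695585 -157.31032657]
```

>>> {"api": "play_rows", "payload": {"plan": "0 0 -.2 0 0 -1 1;0 0 -.2 0 0 -1 1;0 0 -.2 0 0 -1 1;0 0 -.2 0 0 -1 1;0 0 -.2 0 0 -1 1;0 0 -.2 0 0 -1 1;0 0 -.2 0 0 -1 1;0 0 -.2 0 0 -1 1;0 0 -.2 0 0 -1 1;0 0 -.2 0 0 -1 1;0 0 -.2 0 0 -1 1;0 0 -.2 0 0 -1 1"}}

```text
t: 1.3
tcp_pos: [161.6, -551.8, 302.5]
tcp_rot: [-2.549, -1.837, -0.0]
ft_force: [-0.4, -0.6, -0.9]
gripper_width: 85.4
gripper_force: 0.0
```

>>> {"api": "play_rows", "payload": {"plan": "0 0 0 0 0 -.94 1;0 0 0 0 0 -.94 1;0 0 0 0 0 -.94 1;0 0 0 0 0 -.94 1;.5 .18 0 0 0 0 1;1 .37 0 0 0 0 1;1 .37 0 0 0 0 1;1 .37 0 0 0 0 1;1 .37 0 0 0 0 1;1 .37 0 0 0 0 1;1 .37 0 0 0 0 1;1 .37 0 0 0 0 1"}}

```text
t: 2.3
tcp_pos: [235.8, -363.7, 302.2]
tcp_rot: [-2.252, -2.191, -0.001]
ft_force: [0.6, 0.2, 0.6]
gripper_width: 85.7
gripper_force: 0.0
```

>>> {"api": "play_rows", "payload": {"plan": "1 .37 0 0 0 0 1;1 .37 0 0 0 0 1;1 .37 0 0 0 0 1;1 .37 0 0 0 0 1;1 .37 0 0 0 0 1;1 .37 0 0 0 0 1;1 .37 0 0 0 0 1;1 .37 0 0 0 0 1;1 .37 0 0 0 0 1;1 .37 0 0 0 0 1;1 .37 0 0 0 0 1;1 .37 0 0 0 0 1"}}

```text
t: 3.3
tcp_pos: [353.3, -67.0, 302.3]
tcp_rot: [2.251, 2.191, 0.0]
ft_force: [-0.6, -0.3, -0.4]
gripper_width: 85.3
gripper_force: 0.0
```

>>> {"api": "play_rows", "payload": {"plan": "1 .37 0 0 0 0 1;1 .37 0 0 0 0 1;1 .37 0 0 0 0 1;1 .37 0 0 0 0 1;1 .37 0 0 0 0 1;1 .37 0 0 0 0 1;1 .37 0 0 0 0 1;1 .37 0 0 0 0 1;1 .37 0 0 0 0 1;1 .37 0 0 0 0 1;1 .37 0 0 0 0 1;0 0 0 0 0 0 1"}}

```text
t: 4.3
tcp_pos: [463.3, 207.5, 301.8]
tcp_rot: [-2.246, -2.194, -0.004]
ft_force: [0.1, 0.1, 0.9]
gripper_width: 85.2
gripper_force: 0.0
```

>>> {"api": "play_rows", "payload": {"plan": ".24 .19 .96 0 0 0 -.25;.24 .19 .96 0 0 0 -.25;.24 .19 .96 0 0 0 -.25;.24 .19 .96 0 0 0 -.25;.24 .19 .96 0 0 0 -.25;.24 .19 .96 0 0 0 -.25;.24 .19 .96 0 0 0 -.25;.24 .19 .96 0 0 0 -.25;.24 .19 .96 0 0 0 -.25;.24 .19 .96 0 0 0 -.25;0 0 .4 0 0 0 -.25;0 0 0 0 0 0 -.25"}}

```text
t: 5.3
tcp_pos: [509.0, 261.2, 49.9]
tcp_rot: [-2.248, -2.191, 0.009]
ft_force: [-0.9, -0.8, 0.1]
gripper_width: 32.0
gripper_force: 0.0
```

>>> {"api": "play_rows", "payload": {"plan": "0 0 .4 0 0 0 -.25;0 0 .4 0 0 0 -.25;0 0 .4 0 0 0 -.25;0 0 .2 0 0 0 -.25;0 0 0 0 0 0 -.25;0 0 0 0 0 0 -.25"}}

```text
t: 5.8
tcp_pos: [511.6, 261.9, 17.1]
tcp_rot: [-2.249, -2.193, 0.001]
ft_force: [0.5, -0.4, 0.3]
gripper_width: 31.7
gripper_force: 0.0
```

>>> {"api": "play_rows", "payload": {"plan": "0 0 .08 0 0 0 -.25;0 0 .08 0 0 0 -.25;0 0 0 0 0 0 -.25;0 0 0 0 0 0 -.25"}}

```text
t: 6.13
tcp_pos: [511.8, 262.1, 13.4]
tcp_rot: [2.249, 2.193, 0.0]
ft_force: [-0.4, -0.0, 0.3]
gripper_width: 32.0
gripper_force: 0.0
```

>>> {"api": "play_rows", "payload": {"plan": "0 0 .08 0 0 0 -.25;0 0 0 0 0 0 -.25;0 0 0 0 0 0 -.25"}}

```text
t: 6.38
tcp_pos: [511.6, 262.0, 11.2]
tcp_rot: [2.249, 2.193, -0.0]
ft_force: [-0.2, -0.8, -0.1]
gripper_width: 32.4
gripper_force: 0.0
```

>>> {"api": "play_rows", "payload": {"plan": "0 0 .08 0 0 0 -.25;0 0 0 0 0 0 -.25;0 0 0 0 0 0 -.25"}}

```text
t: 6.63
tcp_pos: [511.9, 262.1, 10.4]
tcp_rot: [2.249, 2.193, 0.001]
ft_force: [-2.2, -0.5, 8.5]
gripper_width: 32.2
gripper_force: 3.9
```

>>> {"api": "play_rows", "payload": {"plan": "0 0 -.9 0 0 0 1;0 0 -.9 0 0 0 1;.7 0 0 0 0 0 1;.7 -.05 0 0 0 0 1;.7 -.05 0 0 0 0 1;.64 0 0 0 0 0 1;0 0 0 0 0 0 1;0 0 0 0 0 0 1"}}

```text
t: 7.3
tcp_pos: [510.7, 331.2, 53.9]
tcp_rot: [2.247, 2.195, -0.001]
ft_force: [0.1, -0.4, -0.9]
gripper_width: 85.0
gripper_force: 0.0
```

```bash
python3 - <<'E'
from h import *
t=ctrl.get_image("top")[:,:,::-1]; s=ctrl.get_image("side")[:,:,::-1]
cv2.imwrite("pics/app.png",np.hstack([crop(t,115,145,76,76,5),crop(s,190,290,76,76,5)]))
p=ctrl.sense()['tcp_pos'];print(p)
for n in("top","side"):print(n,proj(n,[p[0],p[1],16]))
E
```

```text
[510.54207299 329.99571254  53.86995731]
top (np.float64(150.44607210351705), np.float64(179.64932863013559))
side (np.float64(236.51333615518593), np.float64(334.31702638281143))
```

View pics/app.png

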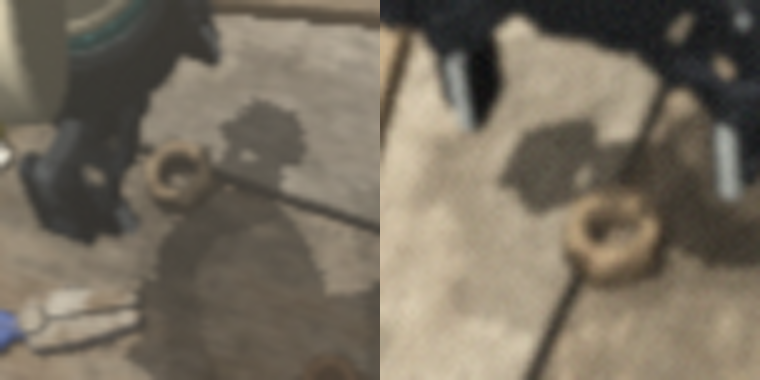

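The nut sits between the open fingers: top view (150,179), side view (236,334). Both match the predicted pixels, so I'll descend and close.

>>> {"api": "play_rows", "payload": {"plan": "0 0 .5 0 0 0 1;0 0 .5 0 0 0 1;0 0 .4 0 0 0 1;0 0 0 0 0 0 1;0 0 0 0 0 0 -1;0 0 0 0 0 0 -1;0 0 0 0 0 0 -1;0 0 0 0 0 0 -1;0 0 0 0 0 0 -1;0 0 0 0 0 0 -1;0 0 0 0 0 0 -1;0 0 0 0 0 0 -1"}}

```text
t: 8.4
tcp_pos: [511.5, 330.8, 20.5]
tcp_rot: [2.249, 2.193, 0.003]
ft_force: [-1.4, -0.2, 6.5]
gripper_width: 29.6
gripper_force: 59.0
```

>>> {"api": "play_rows", "payload": {"plan": "0 0 -.2 0 0 0 -1;0 0 -.4 0 0 0 -1;0 0 -.6 0 0 0 -1;0 0 -.6 0 0 0 -1;0 0 0 0 0 0 -1;0 0 0 0 0 0 -1"}}

```text
t: 8.9
tcp_pos: [511.6, 331.0, 65.4]
tcp_rot: [2.249, 2.193, 0.004]
ft_force: [0.1, 0.3, -1.4]
gripper_width: 29.5
gripper_force: 59.4
```

```bash
python3 - <<'E'
from h import *
t=ctrl.get_image("top")[:,:,::-1]; s=ctrl.get_image("side")[:,:,::-1]
cv2.imwrite("pics/gr.png",np.hstack([crop(t,125,155,50,50,8),crop(s,205,275,50,50,8)]))
p=ctrl.sense();print(p['tcp_pos'],p['gripper_width'],p['ft_force'])
E
```

```text
[510.36429265 330.3388718   63.76659067] 29.384161576329642 [-0.3136358   0.53991403 -0.34397749]
```

View pics/gr.png

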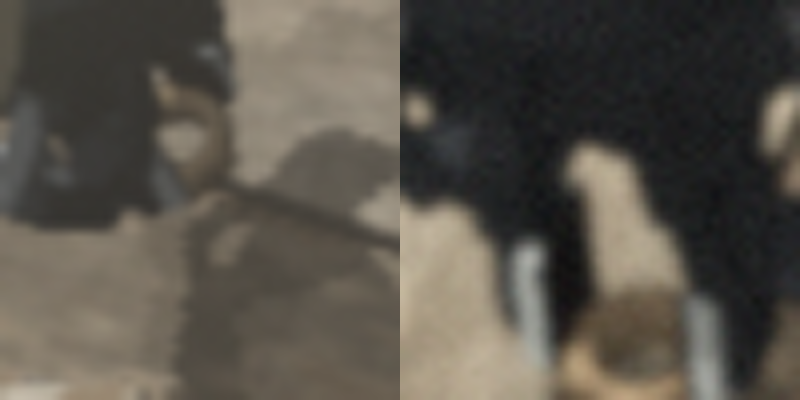

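The side view shows the nut held at the pad tips, but the crop cuts it off at the bottom (about (620,360) in the composite). I'll raise it and check for tilt.

>>> {"api": "play_rows", "payload": {"plan": "0 0 -.8 0 0 0 -1;0 0 -.8 0 0 0 -1;0 0 -.8 0 0 0 -1;0 0 -.8 0 0 0 -1;0 0 -.8 0 0 0 -1;0 0 -.8 0 0 0 -1;0 0 -.8 0 0 0 -1;0 0 -.8 0 0 0 -1;0 0 -.8 0 0 0 -1;0 0 0 0 0 0 -1;0 0 0 0 0 0 -1;0 0 0 0 0 0 -1"}}

```text
t: 10.0
tcp_pos: [510.1, 330.2, 242.4]
tcp_rot: [-2.249, -2.193, 0.005]
ft_force: [-0.3, 0.5, -0.7]
gripper_width: 29.7
gripper_force: 59.5
```

```bash
python3 - <<'E'
from h import *
s=np.mean([ctrl.get_image("side")[:,:,::-1].astype(float) for _ in range(4)],0).astype(np.uint8)
p=ctrl.sense()['tcp_pos'];u,v=map(int,proj("side",p)); print(p,u,v)
cv2.imwrite("pics/gr2.png",crop(s,u-30,v-25,60,50,12))
for dz in(0,-3,-19):print([((a-u+30)*12,(b-v+25)*12) for a,b in[proj("side",p+[dx,0,dz]) for dx in(-16,16)]])
E
```

```text
[510.27395596 330.28953379 242.61402158] 224 232
[(np.float64(499.0484767468804), np.float64(334.7478384109279)), (np.float64(242.6356889092424), np.float64(286.92103885148595))]
[(np.float64(500.96120088986174), np.float64(354.79009597363404)), (np.float64(245.34088327967584), np.float64(306.86644073480977))]
[(np.float64(510.9576612008034), np.float64(459.5368431731363)), (np.float64(259.4825654833312), np.float64(411.133083435584))]
```

View pics/gr2.png

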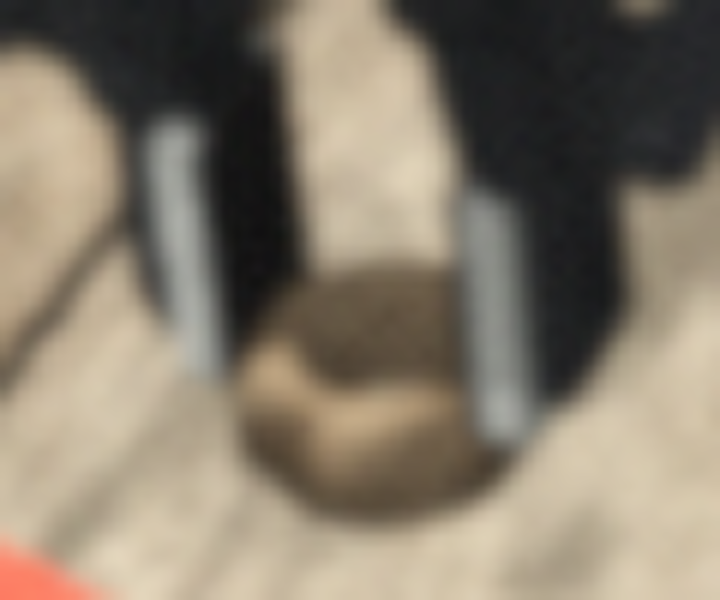

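```bash
python3 - <<'E'
from h import *
p=np.array([510.27,330.29,242.6]);u,v=224,232
for dz in(-3,-6,-16,-19):
  o=[]
  for k in range(6):
    a=np.deg2rad(28.6+60*k); q=proj("side",p+[18.5*np.cos(a),18.5*np.sin(a),dz]); o.append((round((q[0]-u+30)*12),round((q[1]-v+25)*12)))
  print(dz,o)
E
```

```text
-3 [(212, 353), (304, 430), (468, 407), (531, 308), (437, 236), (281, 258)]
-6 [(214, 373), (307, 451), (470, 427), (533, 328), (439, 256), (283, 277)]
-16 [(224, 439), (315, 516), (476, 493), (539, 393), (446, 321), (292, 342)]
-19 [(226, 458), (318, 536), (478, 512), (541, 413), (448, 340), (294, 361)]
```

>>> {"api": "play_rows", "payload": {"plan": "0 0 -1 0 0 -1 -1;0 0 -1 0 0 -1 -1;0 0 0 0 0 -1 -1;0 0 0 0 0 -.85 -1;-.5 -.06 0 0 0 0 -1;-1 -.13 0 0 0 0 -1;-1 -.13 0 0 0 0 -1;-1 -.13 0 0 0 0 -1;-1 -.13 0 0 0 0 -1;-1 -.13 0 0 0 0 -1;-1 -.13 0 0 0 0 -1;-1 -.13 0 0 0 0 -1"}}

```text
t: 11.2
tcp_pos: [539.4, 141.5, 293.4]
tcp_rot: [-1.889, -2.51, 0.003]
ft_force: [0.3, 0.6, -0.8]
gripper_width: 29.3
gripper_force: 59.6
```

>>> {"api": "play_rows", "payload": {"plan": "-1 -.13 0 0 0 0 -1;-1 -.13 0 0 0 0 -1;-1 -.13 0 0 0 0 -1;-1 -.13 0 0 0 0 -1;-1 -.13 0 0 0 0 -1;-1 -.13 0 0 0 0 -1;-1 -.13 0 0 0 0 -1;-1 -.13 0 0 0 0 -1;-1 -.13 0 0 0 0 -1;-1 -.13 0 0 0 0 -1;-1 -.13 0 0 0 0 -1;-1 -.13 0 0 0 0 -1"}}

```text
t: 12.2
tcp_pos: [585.2, -157.2, 293.3]
tcp_rot: [-1.888, -2.509, 0.002]
ft_force: [0.3, 0.5, -0.9]
gripper_width: 29.6
gripper_force: 59.6
```

>>> {"api": "play_rows", "payload": {"plan": "-.3 0 .8 0 0 0 -1;0 0 1 0 0 0 -1;0 0 1 0 0 0 -1;0 0 1 0 0 0 -1;0 0 1 0 0 0 -1;0 0 1 0 0 0 -1;0 0 1 0 0 0 -1;0 0 .6 0 0 0 -1;0 0 0 0 0 0 -1;0 0 0 0 0 0 -1;0 0 0 0 0 0 -1"}}

```text
t: 13.12
tcp_pos: [588.7, -163.1, 110.0]
tcp_rot: [1.887, 2.51, 0.0]
ft_force: [0.4, -0.2, -0.4]
gripper_width: 29.7
gripper_force: 59.6
```

>>> {"api": "play_rows", "payload": {"plan": "0 -.05 .9 0 0 0 -1;0 0 .9 0 0 0 -1;0 0 .5 0 0 0 -1;0 0 .28 0 0 0 -1;0 0 0 0 0 0 -1;0 0 0 0 0 0 -1;0 0 0 0 0 0 -1"}}

```text
t: 13.7
tcp_pos: [588.3, -163.3, 46.4]
tcp_rot: [1.884, 2.51, 0.001]
ft_force: [0.1, 0.1, -0.6]
gripper_width: 29.7
gripper_force: 59.6
```

```bash
python3 - <<'E'
from h import *
p=ctrl.sense();print(p['tcp_pos'],p['ft_force'])
t=np.mean([ctrl.get_image("top")[:,:,::-1].astype(float) for _ in range(4)],0).astype(np.uint8)
s=np.mean([ctrl.get_image("side")[:,:,::-1].astype(float) for _ in range(4)],0).astype(np.uint8)
u,v=map(int,proj("side",[587.3,-162.8,25])); w,x=map(int,proj("top",[587.3,-162.8,25])); print(u,v,w,x)
cv2.imwrite("pics/ins.png",np.hstack([crop(t,w-25,x-25,50,50,8),crop(s,u-25,v-25,50,50,8)]))
E
```

```text
[ 588.33321871 -163.25712666   46.38351254] [ 0.1414565   0.12312513 -0.56912833]
276 179 353 214
```

View pics/ins.png

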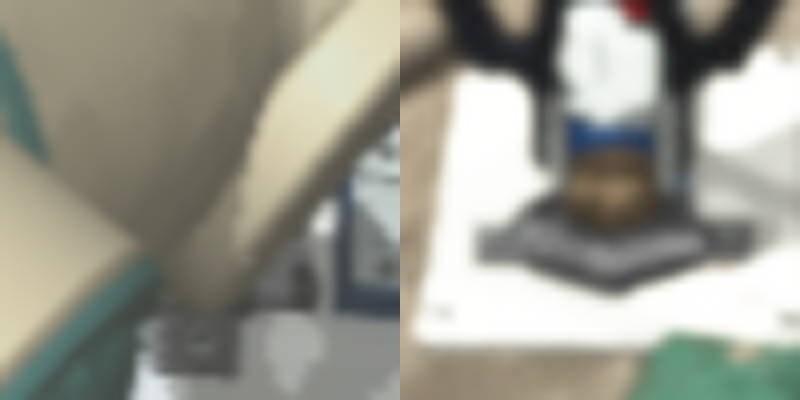

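The side view shows the nut (composite (610,190)) centred just above the nest; the arm hides the top view. I'll descend slowly and watch the force.

>>> {"api": "play_rows", "payload": {"plan": "0 0 .1 0 0 0 -1;0 0 .08 0 0 0 -1;0 0 .04 0 0 0 -1;0 0 0 0 0 0 -1;0 0 0 0 0 0 -1"}}

```text
t: 14.52
tcp_pos: [587.0, -162.7, 39.0]
tcp_rot: [-1.886, -2.512, 0.0]
ft_force: [0.0, -0.4, -0.1]
gripper_width: 29.4
gripper_force: 59.6
```

>>> {"api": "play_rows", "payload": {"plan": "0 0 .06 0 0 0 -1;0 0 0 0 0 0 -1;0 0 0 0 0 0 -1"}}

```text
t: 14.77
tcp_pos: [587.3, -162.8, 37.8]
tcp_rot: [1.886, 2.512, 0.0]
ft_force: [-0.0, -0.8, -0.9]
gripper_width: 29.2
gripper_force: 59.6
```

>>> {"api": "play_rows", "payload": {"plan": "0 0 .06 0 0 0 -1;0 0 0 0 0 0 -1;0 0 0 0 0 0 -1"}}

```text
t: 15.02
tcp_pos: [587.5, -162.9, 36.3]
tcp_rot: [1.886, 2.512, 0.0]
ft_force: [-0.3, 0.0, -1.5]
gripper_width: 29.3
gripper_force: 59.6
```

>>> {"api": "play_rows", "payload": {"plan": "0 0 .05 0 0 0 -1;0 0 0 0 0 0 -1;0 0 0 0 0 0 -1"}}

```text
t: 15.27
tcp_pos: [587.5, -162.9, 35.1]
tcp_rot: [1.886, 2.512, 0.0]
ft_force: [0.9, -1.6, -1.3]
gripper_width: 29.6
gripper_force: 59.6
```

>>> {"api": "play_rows", "payload": {"plan": "0 0 .04 0 0 0 -1;0 0 0 0 0 0 -1;0 0 0 0 0 0 -1"}}

```text
t: 15.52
tcp_pos: [587.5, -162.9, 34.2]
tcp_rot: [1.886, 2.512, 0.0]
ft_force: [2.8, -1.2, 0.4]
gripper_width: 29.7
gripper_force: 59.6
```

>>> {"api": "play_rows", "payload": {"plan": "-.02 .02 .04 0 0 0 -1;0 0 0 0 0 0 -1;0 0 0 0 0 0 -1"}}

```text
t: 15.77
tcp_pos: [587.6, -163.0, 33.4]
tcp_rot: [-1.886, -2.512, 0.0]
ft_force: [0.2, 0.9, 4.0]
gripper_width: 30.0
gripper_force: 60.1
```

>>> {"api": "play_rows", "payload": {"plan": "0 0 .04 0 0 0 -1;0 0 0 0 0 0 -1;0 0 0 0 0 0 -1"}}

```text
t: 16.02
tcp_pos: [587.6, -163.0, 33.4]
tcp_rot: [1.886, 2.512, 0.0]
ft_force: [-1.3, 1.0, 8.9]
gripper_width: 29.7
gripper_force: 60.7
```

The nut bottomed at TCP z 33.4, against 33.5 expected when seated. I'll relieve the load and release.

>>> {"api": "play_rows", "payload": {"plan": "0 0 -.05 0 0 0 -1;0 0 0 0 0 0 -.3;0 0 0 0 0 0 0;0 0 0 0 0 0 .5;0 0 0 0 0 0 1;0 0 0 0 0 0 1;0 0 0 0 0 0 1;0 0 -.4 0 0 0 1;0 0 -.8 0 0 0 1;0 0 -.8 0 0 0 1;0 0 -.8 0 0 0 1;0 0 -.8 0 0 0 1"}}

```text
t: 17.02
tcp_pos: [587.7, -163.1, 124.9]
tcp_rot: [1.886, 2.512, -0.0]
ft_force: [-0.3, 0.5, -0.5]
gripper_width: 85.3
gripper_force: 0.0
```

>>> {"api": "play_rows", "payload": {"plan": "-.8 0 -.2 0 0 0 0;-.8 0 0 0 0 0 0;-.8 0 0 0 0 0 0;-.8 0 0 0 0 0 0;0 0 0 0 0 0 0;0 0 0 0 0 0 0;0 0 0 0 0 0 0"}}

```text
t: 17.6
tcp_pos: [609.6, -239.3, 128.4]
tcp_rot: [-1.886, -2.511, -0.0]
ft_force: [0.5, -0.2, -0.2]
gripper_width: 42.8
gripper_force: 0.0
```

```bash
python3 - <<'E'
from h import *
p=ctrl.sense();print(p['tcp_pos'],p['gripper_width'])
s=np.mean([ctrl.get_image("side")[:,:,::-1].astype(float) for _ in range(6)],0).astype(np.uint8)
cv2.imwrite("pics/seat.png",crop(s,246,145,66,50,10))
for z in(13,20,29):print(z,[(a-246)*10 if i==0 else (a-145)*10 for i,a in enumerate(proj("side",[587.5,-163,z]))])
E
```

```text
[ 609.57189769 -239.26030781  128.44167621] 42.815065936003826
13 [np.float64(307.4484382811295), np.float64(384.60929850313704)]
20 [np.float64(307.13470108375645), np.float64(363.05785752087445)]
29 [np.float64(306.7278190265796), np.float64(335.10804884211694)]
```

View pics/seat.png

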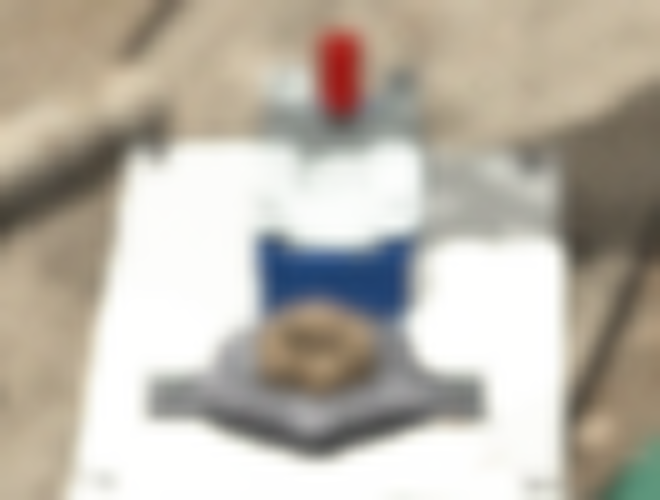

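The nut's top sits at (310,340) in the crop, where a seated nut should appear, and it lies flat in the nest. The keeper is still drawn back with its knob at (340,75). Next I'll grip the knob.

>>> {"api": "play_rows", "payload": {"plan": "0 0 0 0 0 .35 0;-.56 -.1 0 0 0 0 0;-.55 -.1 .2 0 0 0 0;0 0 .5 0 0 0 0;0 0 .7 0 0 0 0;0 0 .7 0 0 0 0;0 0 .4 0 0 0 0;0 0 .2 0 0 0 0;0 0 0 0 0 0 0;0 0 0 0 0 0 0"}}

```text
t: 18.73
tcp_pos: [612.5, -268.7, 60.9]
tcp_rot: [1.921, 2.485, -0.0]
ft_force: [0.1, 0.3, 0.4]
gripper_width: 42.6
gripper_force: 0.0
```

>>> {"api": "play_rows", "payload": {"plan": "0 0 0 0 0 0 -.4;0 0 0 0 0 0 -.6;0 0 0 0 0 0 -1;0 0 0 0 0 0 -1;0 0 0 0 0 0 -1;0 0 0 0 0 0 -1;0 0 0 0 0 0 -1"}}

```text
t: 19.32
tcp_pos: [611.7, -268.7, 62.2]
tcp_rot: [1.92, 2.486, -0.002]
ft_force: [-3.3, -2.3, 6.2]
gripper_width: 11.1
gripper_force: 58.7
```

>>> {"api": "play_rows", "payload": {"plan": ".1 0 -.03 0 0 0 -1;.2 0 0 0 0 0 -1;.25 0 0 0 0 0 -1;.25 0 0 0 0 0 -1;.25 0 0 0 0 0 -1;.25 0 0 0 0 0 -1;.25 0 0 0 0 0 -1;.2 0 0 0 0 0 -1;.15 0 0 0 0 0 -1;.1 0 0 0 0 0 -1;0 0 0 0 0 0 -1;0 0 0 0 0 0 -1"}}

```text
t: 20.32
tcp_pos: [598.9, -218.5, 62.1]
tcp_rot: [-1.92, -2.485, -0.0]
ft_force: [-4.9, -0.5, 5.6]
gripper_width: 11.2
gripper_force: 59.0
```

>>> {"api": "play_rows", "payload": {"plan": ".08 0 0 0 0 0 -1;.08 0 0 0 0 0 -1;.06 0 0 0 0 0 -1;0 0 0 0 0 0 -1;0 0 0 0 0 0 -1"}}

```text
t: 20.73
tcp_pos: [598.0, -214.9, 62.2]
tcp_rot: [1.919, 2.485, -0.003]
ft_force: [-4.3, -4.1, 4.9]
gripper_width: 11.0
gripper_force: 58.9
```

>>> {"api": "play_rows", "payload": {"plan": ".06 0 0 0 0 0 -1;.04 0 0 0 0 0 -1;0 0 0 0 0 0 -1;0 0 0 0 0 0 -1"}}

```text
t: 21.07
tcp_pos: [598.0, -214.8, 62.2]
tcp_rot: [1.916, 2.483, -0.006]
ft_force: [-3.0, -9.0, 1.5]
gripper_width: 11.3
gripper_force: 58.7
```

>>> {"api": "play_rows", "payload": {"plan": "-.1 0 0 0 0 0 -1;0 0 0 0 0 0 -.6;0 0 0 0 0 0 -.3;0 0 0 0 0 0 0;0 0 0 0 0 0 0;0 0 -.4 0 0 0 0;0 0 -.8 0 0 0 0;0 0 -.8 0 0 0 0;0 0 -.8 0 0 0 0;0 0 -.8 0 0 0 0;0 0 -.5 0 0 0 0;0 0 0 0 0 0 0"}}

```text
t: 22.07
tcp_pos: [600.4, -214.9, 168.3]
tcp_rot: [1.916, 2.48, 0.003]
ft_force: [-0.5, -0.8, 1.1]
gripper_width: 42.6
gripper_force: 0.0
```

```bash
python3 - <<'E'
from h import *
p=ctrl.sense();print(p['tcp_pos'],p['ft_force'],p['gripper_width'])
s=np.mean([ctrl.get_image("side")[:,:,::-1].astype(float) for _ in range(6)],0).astype(np.uint8)
cv2.imwrite("pics/end.png",crop(s,246,145,66,50,10))
def knob(s):
    r=(s[:,:,2]>110)&(s[:,:,1]<70)&(s[:,:,0]<70); r[:,:270]=0; r[:,300:]=0; r[:140]=0; r[195:]=0; y,x=np.nonzero(r); return x.mean(),y.mean()
for f in("side0","end"):
    s0=cv2.imread("pics/side0.png") if f=="side0" else s
    k=knob(s0); q=plane("side",*k,54); print(k,q)
E
```

```text
[ 600.35408812 -214.87634456  168.26457968] [-0.52203718 -0.77137492  1.13158093] 42.62011923393227
(np.float64(279.64285714285717), np.float64(151.78571428571428)) [ 610.57248191 -270.04078606   54.        ]
(np.float64(278.75), np.float64(160.95833333333334)) [ 597.20346772 -216.17232416   54.        ]
```

View pics/end.png

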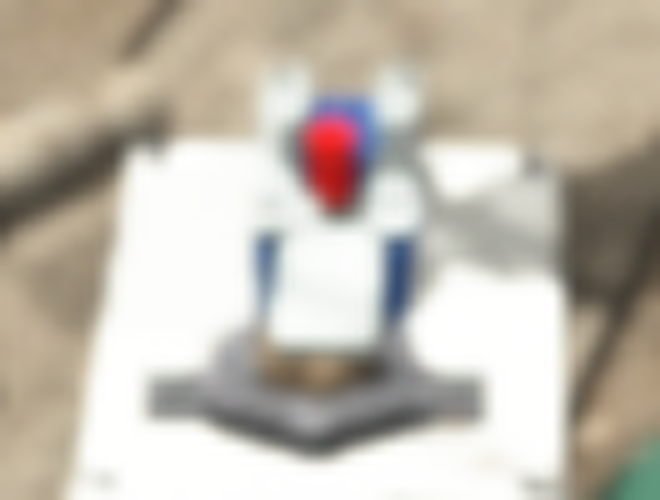

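The keeper now covers the nut, with the knob at (335,165) in the crop and the bar's end at (325,345). It would not move further under 9 N, and the arm is clear.

```bash
python3 -c "
from workcell import ctrl
print(ctrl.sign_off())"
```

```text
the job is handed in; nothing more can be done
None
```

I seated the big nut flat in the jig pocket and slid the keeper over it to its stop; the job is handed in at about 22 s with the arm clear, highest wrist reading about 9 N, small nut and spacer left alone, and no verdict was returned.

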